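Pack the paste tins into the latched bonsai tool case

ROBOT

A 6-joint arm with a two-finger parallel gripper is mounted at the origin on the work surface. World frame = base frame: x ahead of the robot, y to its left, z up, the work surface at z = 0. Lengths are in m, angles in rad, forces in N, time in s.
With the tool pointing down it reaches from about 0.35 to 0.975 m from the base axis. Payload 4.9 kg.
Tool frame: the origin (TCP) lies at the very end of the fingers, on their centre line; the grasp point (between the pads) lies 19 mm behind it; z points along the fingers, y is the line along which they close (so a half turn about z gives the same grasp; the last joint's range is limited). The gripper opens to 85 mm and grips with 20 to 120 N. Pads are 22 mm wide; open, the fingers measure 114 mm over their backs; the gripper's body (76 mm by 85 mm) begins 54 mm behind the grasp point. The pads swing forward as they close: fully open they stand 13 mm farther back than shut.
Start: joints at [-1.425, 0.053, 1.613, -0, 1.476, -0.119], TCP at [0.164, -0.603, 0.231] pointing down, gripper open.
Joint ranges: [-3.01, 3.01], [-1.01, 2.22], [0.06, 2.58], [-1.02, 4.17], [0.09, 2.62], [-3.14, 3.14]. Speed limits (rad/s): [2.57, 2.57, 3.14, 3.14, 3.14, 3.14].

INTERFACE

Orientations are given as a rotation vector (axis times angle).
In Python, from station import get_obs, get_image, finish_job gives the robot as it stands. The module is installed in compiled form; this text tells all that it offers.
- The arm moves only by the tool carry_out, never from a script. Its argument "rows" is a list of rows, each a list of 7 numbers: the turn, a rotation vector about the tool's x, y, z as a fraction of full scale, then the shift along the tool's x, y, z as a fraction of full scale, then the closure, from -1 (fully open) to 1 (shut). A call has 1 to 5 rows; each row is the pose to reach, as a shift and turn from the pose commanded when the call began, along the tool's axes at that moment, turning the shorter way round; what a row does not reach only later rows make up. Full scale, the value 1, is 300 mm for a shift and pi rad for a turn. A row lasts 1/10 s, in which the tool goes at most 50 mm and 8.59 degrees, less where a joint would pass 70% of its speed; a pose out of reach is approached as far as the arm can. A call with a number of a shift or a turn outside -1 to 1 is refused whole. A call with a gripper value outside its range is refused whole. The fingers move at their own pace and stop on an object; "force" is the grip in N (left out, the last holds). Time passes only in rows, so rows that repeat a pose let the fingers close. It gives the time, the measured TCP pose, the force, the opening and the grip force at its end, in the units of the state.
- get_obs(): the state, without advancing time (a new reading comes with each control period).
- get_image(name): name is "scene" or "top" or "wrist"; returns a dict with "img" (420x560x3 uint8, blue, green, red), "mtx" (3x3 intrinsics, pixels), "D" ([k1, k2, p1, p2, k3] as OpenCV has them; the pictures are not rectified), "R" (3x3) and "t" (3): a world point X has camera coordinates R X + t. Camera axes: x right, y down, z forward; pixel columns grow to the right and rows downward; lengths in m; the calibration is good to about 2 mm. A picture is of the moment at which its call begins. There is no depth.
- finish_job(): hands the job in; it is judged then, once.
The state is a dict: "t": time; "q": joint angles; "dq": joint speeds; "effort": joint torques, N m; "tool_pos": TCP position; "tool_rot": TCP orientation; "contact_force": force on the tool from outside, world axes, zero at the start; "wrist_torque": the same for the moment, N m; "opening": finger opening in m; "grip_force": force on a finger pad.
Only numpy, scipy, OpenCV 4.12 (cv2) and the standard library are available. Lean on these libraries where they do the work, as an engineer would, in place of code of your own. Each camera call takes 0.05 s, during which the arm holds its last target. There are 200 camera calls.

TASK

Draw the orange tray of tins right out from under the bonsai's low bough without touching the bough, flip the case's toggle latch open and lift its lid well back, nearly upright. Put every tin from the tray into the case, then shut the lid and snap the latch closed again. Leave the emptied tray clear of the bough and the other things on the table where they are.

Things in the scene. Friction and masses are not known exactly. Their poses are not given: they have to be found in the camera images.
- case: aluminium-edged black tool case fixed to the table, outside 170 (its x) by 260 (its y) by 60 high without lid, walls and floor 5 thick. Origin: centre of its underside; x points from the latch side (front, nearest the robot) to the lid hinge, z up
- case_lid (a joint): angle of the case's lid, rad: 0 shut, grows as it is lifted, 1.75 fully back. Flat lid 22 thick covering the whole case, hinged along the case's far (+x) rim. The hinge is stiff: the lid stays at any angle; about 5 N at its handle moves it
- case_lid_hinge (a point): point on the lid's hinge line (85 ahead of the case's centre in case x, 60.5 above the table, line along case y); the frame turns with the lid
- case_lid_handle (a point): centre of the lid's black handle: a bar of 14 diameter, 30 long along case y, on a stem, its centre 28 above the lid's top, 138 from the hinge along the lid and 50 above the hinge line when shut. Pinched on its two ends it can turn in the grip as the lid swings
- latch (a joint): angle of the over-centre toggle latch, rad: 0 closed (upright, its hook over the lid's catch), 0.72 open (leaning out towards -x of the case). A spring holds it at either end; it snaps over at about 0.34. 3 to 6 N on the tab flip it; when it leans open, push it back round its hinge (up as well as in), since a level push can bind
- latch_tab (a point): centre of the red bar (12 diameter, 36 long along case y) at the top of the latch, 58 from the latch's hinge; 110 above the table and 12 in front of the case's front when closed. 44 between its centre and the centre of the lid handle (both along case y)
- latch_hinge (a point): hinge of the latch: line along case y, 52 above the table, 12 in front of the case's front face
- pot: bonsai tree in a dark red pot 150 (x) by 200 (y), rim 85 high, fixed. Origin: centre of the underside on the table; the bough reaches out along the pot's -y
- bough: the tree's long low bough with three leaf pads, fixed to the pot, same frame as the pot. Over the tray it spans x -50 to 50, y -110 to -305 of the pot's frame, heights 110 to 165; from the pad nearest the pot a bare branch at height 150 runs to the trunk. Must not be touched
- tray_mid (a point): middle of the loose orange tray (142 along its x by 136 along y; rims and ribs 8 high, floor 3 thick, about 0.4 kg empty), at rim height. Four pockets 60 (x) by 38 (y), centred at x +-33, y +-31. Its x points away from the grip, z up. At the start the pot's and the tray's x run nearly alike and the tray stands under the bough
- tray_grip (a point): centre for grasping the tray's upright grip: a plate 30 (tray x) by 14 (tray y), from the table to 79 high, 130 from the tray's middle in tray -x; this point is 55 above the table
- tin0_mid (a point): centre of a green tin with aluminium lid, 50 (its x) by 30 (its y) by 34 high, 0.09 kg; stands in a pocket of the tray; may be absent
- tin1_mid (a point): centre of a brass-coloured tin with aluminium lid, 50 (its x) by 30 (its y) by 34 high, 0.09 kg; stands in a pocket of the tray; may be absent
- tin2_mid (a point): centre of a blue tin with aluminium lid, 50 (its x) by 30 (its y) by 34 high, 0.09 kg; stands in a pocket of the tray; may be absent
- tin3_mid (a point): centre of a steel-grey tin with aluminium lid, 50 (its x) by 30 (its y) by 34 high, 0.09 kg; stands in a pocket of the tray; may be absent
- bottle_big: bystander: big green bottle, 72 wide, 240 tall
- bottle_small: bystander: small green bottle, 58 wide, 190 tall
- brush: bystander: hand brush lying on the table
- dish: bystander: blue bowl, 90 wide, 35 tall
- trowel: bystander: flat spatula-like trowel lying on the table
- shears: bystander: dark steel shears, about 150 long, lying on the table
- pebble_pot: bystander: small terracotta pot, 70 wide, 60 tall

How it is judged:
By the outcome, as a careful person would: the job done as asked, in the order asked, and still so for the second after the job is handed in, with the robot touching nothing.
Of tin0, tin1, tin2, tin3 only 2 to 4 are there at a start; the rules pass over those that are not, and their reading is None.
At some moment in a run one of tray, tin0, tin1, tin2, tin3 may be knocked a few centimetres aside while the robot is not near it.
Once in a run the grip may slacken for a moment while it holds something.
It also fails if it takes over 210 s, if anything falls off the work surface, if the arm or the gripper's body presses on something with over 40 N, if the wrist force passes 120 N, or if a joint passes its speed limit or range.

## Working session

There is one attempt and no reset: what is moved stays moved. The work goes in short steps, Python scripts to look and compute and a tool call to move; the robot and the scene stay as the last step left them, time stands still between calls to the robot, and variables do not carry over. Pictures are saved under pics/ and viewed, at most 17 in all, crops included, and the job is handed in when it is done.

Besides the shell and the picture viewer there is one more tool, called after "Call:" in YAML: its name, and indented under it one key for each argument. carry_out: Moves the arm, as the interface text tells. Shift numbers are shares of 300 mm and turn numbers shares of pi rad, none past 1 either way. Its arguments: {"type":"object","properties":{"rows":{"type":"array"},"force":{"type":"number"}},"required":["rows"]}

```bash
mkdir -p pics; cat > h.py <<'E'
import numpy as np, cv2
from scipy.spatial.transform import Rotation as Ro
from station import get_obs, get_image, finish_job
def ray(c,px):
    u=cv2.undistortPoints(np.array([[px]],float),c["mtx"],np.array(c["D"],float))[0,0]
    R=np.array(c["R"]);t=np.array(c["t"]);o=-R.T@t;d=R.T@np.array([u[0],u[1],1.]);return o,d/np.linalg.norm(d)
def onz(c,px,z):
    o,d=ray(c,px);return o+d*(z-o[2])/d[2]
def proj(c,X):
    R=np.array(c["R"]);p,_=cv2.projectPoints(np.array(X,float).reshape(-1,1,3),cv2.Rodrigues(R)[0],np.array(c["t"],float),c["mtx"],np.array(c["D"],float));return p[:,0]
def tri(c1,p1,c2,p2):
    o1,d1=ray(c1,p1);o2,d2=ray(c2,p2)
    s=np.linalg.lstsq(np.c_[d1,-d2],o2-o1,rcond=None)[0];a=o1+d1*s[0];b=o2+d2*s[1];return (a+b)/2,np.linalg.norm(a-b)
def blobs(img,lo,hi,amin=60):
    m=cv2.inRange(cv2.cvtColor(img,cv2.COLOR_BGR2HSV),lo,hi)
    cs,_=cv2.findContours(m,cv2.RETR_EXTERNAL,cv2.CHAIN_APPROX_NONE)
    return sorted([c for c in cs if cv2.contourArea(c)>amin],key=cv2.contourArea,reverse=True)
E
python3 - <<'E'
from h import *
o=get_obs();print({k:np.round(v,3) for k,v in o.items()})
for n in("scene","top","wrist"):
    c=get_image(n);cv2.imwrite(f"pics/{n}0.png",c["img"])
    R=np.array(c["R"]);print(n,-R.T@np.array(c["t"]),R[2])
E
```

```text
{'t': np.float64(0.0), 'q': array([-1.425,  0.053,  1.614, -0.   ,  1.476, -0.119]), 'dq': array([ 0.001, -0.002,  0.   , -0.001, -0.001,  0.   ]), 'effort': array([-0.0000e+00, -3.9369e+01, -3.7017e+01, -0.0000e+00,  7.0000e-03,
        0.0000e+00]), 'tool_pos': array([ 0.163, -0.603,  0.23 ]), 'tool_rot': array([-3.112, -0.414,  0.   ]), 'contact_force': array([-0.102,  0.409, -0.73 ]), 'wrist_torque': array([ 0.015, -0.015,  0.054]), 'grip_force': np.float64(0.0), 'opening': np.float64(0.085)}
scene [1.00749825 0.48434798 1.13499605] [-0.33748497 -0.42083116 -0.84202436]
top [ 0.45114433 -0.00262966  1.25037445] [ 0.10622994 -0.01989786 -0.99414248]
wrist [ 0.23273409 -0.58445017  0.37303341] [-0.27256106 -0.07280804 -0.95937973]
```

View pics/scene0.png

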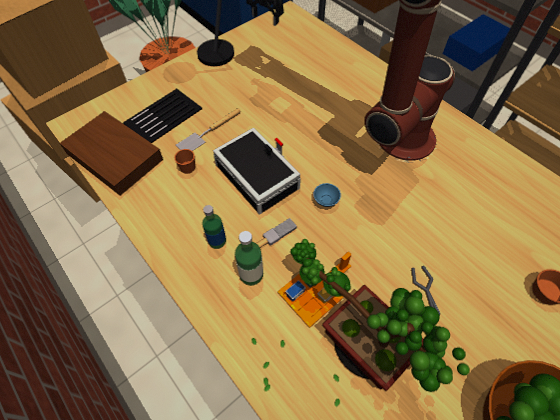

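View pics/top0.png

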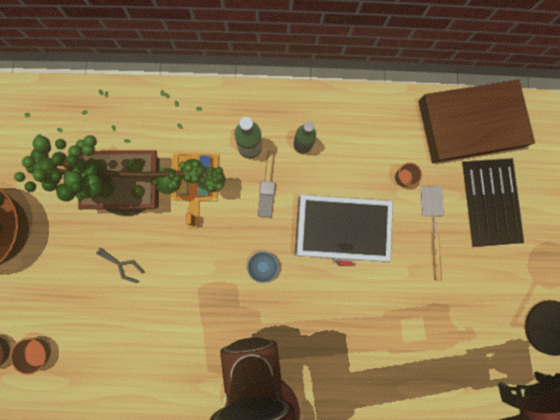

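The scene shows the case in the centre (top view 345,228) with the red latch at (344,263). The tray is under the bough at (195,178), its grip at (192,215), and the pot is to the left.

```bash
python3 - <<'E'
from h import *
c=get_image("top");s=get_image("scene")
a=cv2.resize(c["img"][130:250,150:300],None,fx=5,fy=5,interpolation=cv2.INTER_CUBIC)[:600]
b=s["img"][235:335,260:370]
cv2.imwrite("pics/z1.png",np.hstack([cv2.resize(a,(440,360)),cv2.resize(b,(360,360))]))
O=((7,170,120),(20,255,255))
for n,k,z in(("top",c,.008),("scene",s,.008)):
  for lo,hi,nm in((*O,"orange"),((0,170,90),(5,255,255),"red"),((105,120,40),(125,255,255),"blue")):
    for q in blobs(k["img"],lo,hi,8)[:6]:
        m=cv2.moments(q);x,y,w,h=cv2.boundingRect(q);print(n,nm,(x,y,w,h),cv2.contourArea(q))
im=c["img"]
# case: bright rim
m=cv2.inRange(cv2.cvtColor(im,cv2.COLOR_BGR2HSV),(0,0,140),(180,60,255));m[:190]=0;m[270:]=0;m[:,:290]=0;m[:,400:]=0
cs,_=cv2.findContours(m,cv2.RETR_EXTERNAL,cv2.CHAIN_APPROX_NONE);q=max(cs,key=cv2.contourArea)
bx=cv2.boxPoints(cv2.minAreaRect(q))
for p in bx: print("case px",p,onz(c,p,.0825))
E
```

```text
top orange (171, 183, 46, 42) 295.0
top orange (173, 154, 26, 17) 159.0
top orange (211, 155, 7, 12) 60.0
top orange (195, 213, 3, 14) 14.5
top red (339, 262, 13, 3) 22.0
scene orange (277, 280, 57, 48) 973.5
scene orange (141, 38, 54, 32) 675.0
scene orange (537, 269, 23, 34) 326.5
scene orange (489, 360, 71, 60) 134.0
scene orange (336, 262, 16, 11) 43.0
scene orange (341, 252, 10, 8) 38.0
scene red (324, 310, 38, 52) 182.5
scene red (414, 82, 19, 21) 125.5
scene red (424, 129, 12, 20) 72.5
scene red (391, 102, 27, 24) 69.5
scene red (354, 286, 25, 13) 43.0
scene red (417, 148, 15, 9) 34.5
scene blue (443, 15, 68, 56) 2130.0
scene blue (220, 0, 34, 32) 574.5
scene blue (198, 0, 19, 25) 176.5
scene blue (206, 229, 19, 17) 148.0
scene blue (287, 281, 17, 16) 121.0
scene blue (257, 3, 12, 13) 61.5
case px [294.89847 256.4213 ] [ 0.44466357 -0.08030748  0.0825    ]
case px [299.3807  193.67006] [ 0.61764634 -0.08958217  0.0825    ]
case px [394.2538  200.44672] [ 0.60559102 -0.35500033  0.0825    ]
case px [389.77158 263.19794] [ 0.43159589 -0.34159989  0.0825    ]
```

View pics/z1.png

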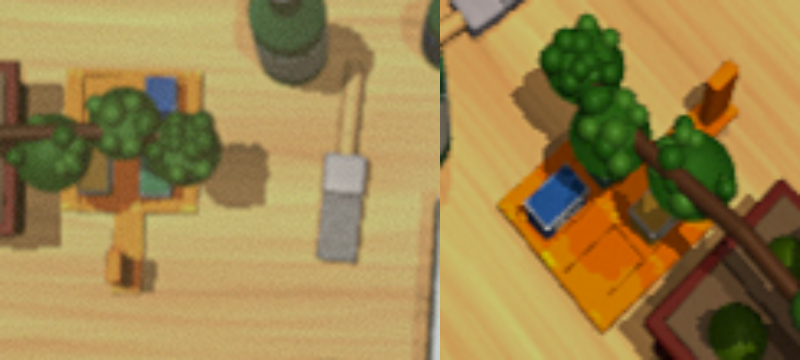

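Top-view crop: blue, brass and green tins stand in the tray and the far-left pocket is empty. The grip plate's top is at about scene px (345.5,255.5).

```bash
python3 - <<'E'
from h import *
c=get_image("top");s=get_image("scene")
P=np.array([onz(c,p,.008) for p in((173.2,153.3),(218.2,154),(217,200.7),(171,199))]);print(P.round(3),P.mean(0))
g=onz(s,(345.5,255.5),.079);print("grip",g)
for q in blobs(s["img"],(7,170,120),(20,255,255),30):
    x,y,w,h=cv2.boundingRect(q)
    if 330<x<355 and 240<y<270: 
        print((x,y,w,h)); print(cv2.minAreaRect(q))
for p in ((341,260),(350,253)): print(onz(s,p,.079))
# pot rim corners (top view) z .085
print("wrist pose",get_obs()["tool_pos"],Ro.from_rotvec(get_obs()["tool_rot"]).as_matrix().round(3))
t=[q for q in blobs(c["img"],(0,170,90),(5,255,255),8)];m=cv2.moments(t[0]);print("tab",onz(c,(m['m10']/m['m00'],m['m01']/m['m00']),.113))
E
```

```text
[[0.74  0.281 0.008]
 [0.741 0.148 0.008]
 [0.601 0.146 0.008]
 [0.603 0.281 0.008]] [0.6711372  0.21411189 0.008     ]
grip [0.54458654 0.21630101 0.079     ]
(336, 262, 16, 11)
((343.7884521484375, 267.4422912597656), (9.021342277526855, 15.100942611694336), 78.69007110595703)
(341, 252, 10, 8)
((346.19232177734375, 256.0384521484375), (5.824352264404297, 9.707253456115723), 56.3099365234375)
[0.56414185 0.21797021 0.079     ]
[0.52929064 0.21904062 0.079     ]
wrist pose [ 0.16353274 -0.60308287  0.23102718] [[ 0.965  0.262 -0.   ]
 [ 0.262 -0.965  0.   ]
 [ 0.    -0.    -1.   ]]
tab [ 0.43020342 -0.21156059  0.113     ]
```

Call:
carry_out:
  rows:
    - [0, 0, -0.229, 0.485, -0.577, 0, -1]
    - [0, 0, -0.229, 0.485, -0.577, 0, -1]
    - [0, 0, -0.229, 0.485, -0.577, 0, -1]
    - [0, 0, -0.229, 0.485, -0.577, 0, -1]
    - [0, 0, -0.229, 0.485, -0.577, 0, -1]
  force: 40

```text
t: 0.85
tool_pos: [0.2597, -0.3952, 0.2312]
tool_rot: [-2.763, -1.494, -0.001]
contact_force: [0.6, -0.2, 0.3]
opening: 0.0856
grip_force: 0.0
```

Call:
carry_out:
  rows:
    - [0, 0, -0.229, 0.743, -0.113, 0, -1]
    - [0, 0, -0.229, 0.743, -0.113, 0, -1]
    - [0, 0, -0.229, 0.743, -0.113, 0, -1]
    - [0, 0, -0.229, 0.743, -0.113, 0, -1]
    - [0, 0, -0.229, 0.743, -0.113, 0, -1]

```text
t: 1.35
tool_pos: [0.3546, -0.1908, 0.2316]
tool_rot: [2.059, 2.372, 0.001]
contact_force: [-0.7, -0.0, -0.3]
opening: 0.0853
grip_force: 0.0
```

Call:
carry_out:
  rows:
    - [0, 0, -0.229, 0.635, 0.405, 0, -1]
    - [0, 0, -0.229, 0.635, 0.405, 0, -1]
    - [0, 0, -0.229, 0.635, 0.405, 0, -1]
    - [0, 0, -0.229, 0.635, 0.405, 0, -1]
    - [0, 0, -0.229, 0.635, 0.405, 0, -1]

```text
t: 1.85
tool_pos: [0.4497, 0.0145, 0.2316]
tool_rot: [1.091, 2.945, 0.001]
contact_force: [0.2, -0.4, 1.3]
opening: 0.0851
grip_force: 0.0
```

Call:
carry_out:
  rows:
    - [0, 0, -0.229, 0.21, 0.723, 0, -1]
    - [0, 0, -0.229, 0.21, 0.723, 0, -1]
    - [0, 0, -0.229, 0.21, 0.723, 0, -1]
    - [0, 0, -0.229, 0.21, 0.723, 0, -1]
    - [0, 0, -0.229, 0.21, 0.723, 0, -1]

```text
t: 2.35
tool_pos: [0.5451, 0.2194, 0.2311]
tool_rot: [-0.014, 3.141, 0.001]
contact_force: [-0.2, 0.8, 0.5]
opening: 0.0855
grip_force: 0.0
```

```bash
cat >> h.py <<'E'
def go(p,yaw=None,tilt=None):
    "print shift fractions & turn from the present pose to world point p (TCP), tool down at yaw"
    o=get_obs();R=Ro.from_rotvec(o["tool_rot"]);p=np.array(p,float)
    d=R.inv().apply(p-o["tool_pos"]);s="shift %s |%.3f|"%((d/.3).round(3),np.linalg.norm(d))
    if yaw is not None:
        T=Ro.from_euler('z',yaw)*Ro.from_matrix(np.diag([1.,-1,-1]))
        s+=" turn %s"%((R.inv()*T).as_rotvec()/np.pi).round(3)
    print(s)
E
python3 - <<'E'
from h import *
c=get_image("wrist");cv2.imwrite("pics/w1.png",c["img"])
print(proj(c,[[.543,.216,.079],[.528,.216,.079],[.558,.216,.079],[.671,.214,.008]]))
for q in blobs(c["img"],(7,150,90),(20,255,255),80)[:5]:print(cv2.boundingRect(q),cv2.contourArea(q))
E
```

```text
[[280.2030575  190.30300804]
 [280.31484242 174.90367954]
 [280.09521428 205.29028029]
 [278.48765519 273.83328314]]
(226, 157, 111, 153) 6495.0
```

View pics/w1.png

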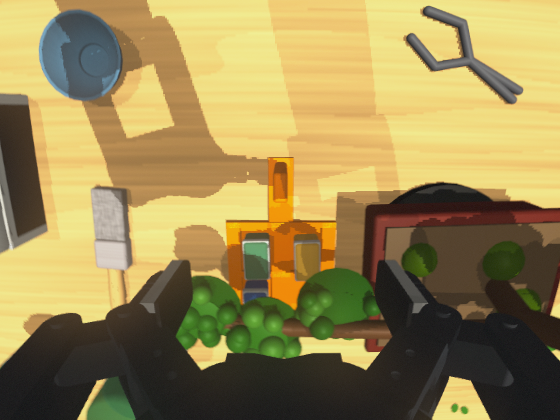

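The plate is at column 281, within 3 mm of my estimate of (0.543, 0.216), so I'll descend and grip.

Call:
carry_out:
  rows:
    - [0, 0, 0, 0.007, -0.011, 0.16, -0.2]
    - [0, 0, 0, 0.007, -0.011, 0.32, -0.2]
    - [0, 0, 0, 0.007, -0.011, 0.48, -0.2]
    - [0, 0, 0, 0.007, -0.011, 0.6, -0.2]
    - [0, 0, 0, 0.007, -0.011, 0.64, -0.2]

```text
t: 2.9
tool_pos: [0.5386, 0.2116, 0.0343]
tool_rot: [0.0, -3.133, 0.003]
contact_force: [-0.8, -0.8, -0.1]
opening: 0.051
grip_force: 0.0
```

Call:
carry_out:
  rows:
    - [0, 0, 0, 0, 0, 0, 0.2]
    - [0, 0, 0, 0, 0, 0, 0.5]
    - [0, 0, 0, 0, 0, 0, 1]
    - [0, 0, 0, 0, 0, 0, 1]
    - [0, 0, 0, 0, 0, 0, 1]
  force: 70

```text
t: 3.4
tool_pos: [0.5446, 0.2134, 0.0425]
tool_rot: [-0.002, 3.136, 0.002]
contact_force: [-0.1, 1.0, 6.9]
opening: 0.0131
grip_force: 69.4
```

Call:
carry_out:
  rows:
    - [0, 0, 0, 0, 0, 0, 1]
    - [0, 0, 0, 0, 0, 0, 1]
    - [0, 0, 0, 0, 0, 0, 1]
    - [0, 0, 0, 0, 0, 0, 1]
    - [0, 0, 0, 0, 0, 0, 1]

```text
t: 3.9
tool_pos: [0.5445, 0.2134, 0.0424]
tool_rot: [-0.002, 3.137, 0.002]
contact_force: [0.1, 0.9, 7.0]
opening: 0.0132
grip_force: 69.5
```

Call:
carry_out:
  rows:
    - [0, 0, 0, 0.02, 0, 0, 1]
    - [0, 0, 0, 0.05, 0, 0, 1]
    - [0, 0, 0, 0.09, 0, 0, 1]
    - [0, 0, 0, 0.13, 0, 0, 1]
    - [0, 0, 0, 0.17, 0, 0, 1]

```text
t: 4.4
tool_pos: [0.4944, 0.2132, 0.0424]
tool_rot: [-0.001, 3.133, 0.002]
contact_force: [7.0, 1.2, 5.8]
opening: 0.0134
grip_force: 69.8
```

Call:
carry_out:
  rows:
    - [0, 0, 0, 0.04, 0, 0, 1]
    - [0, 0, 0, 0.09, 0, 0, 1]
    - [0, 0, 0, 0.14, 0, 0, 1]
    - [0, 0, 0, 0.19, 0, 0, 1]
    - [0, 0, 0, 0.24, 0, 0, 1]

```text
t: 4.9
tool_pos: [0.4223, 0.2133, 0.0424]
tool_rot: [-0.001, 3.133, 0.003]
contact_force: [5.9, 0.8, 4.2]
opening: 0.0131
grip_force: 69.5
```

Call:
carry_out:
  rows:
    - [0, 0, 0, 0.04, 0, 0, 1]
    - [0, 0, 0, 0.09, 0, 0, 1]
    - [0, 0, 0, 0.13, 0, 0, 1]
    - [0, 0, 0, 0.16, 0, 0, 1]
    - [0, 0, 0, 0.18, 0, 0, 1]

```text
t: 5.4
tool_pos: [0.3684, 0.2134, 0.0424]
tool_rot: [-0.002, 3.133, 0.003]
contact_force: [6.7, 0.3, 4.4]
opening: 0.0132
grip_force: 69.8
```

```bash
python3 - <<'E'
from h import *
c=get_image("top");s=get_image("scene");cv2.imwrite("pics/t2.png",np.hstack([cv2.resize(c["img"][120:280,120:300],(400,356)),cv2.resize(s["img"][180:380,230:440],(374,356))]))
E
```

```text
(no output)
```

View pics/t2.png

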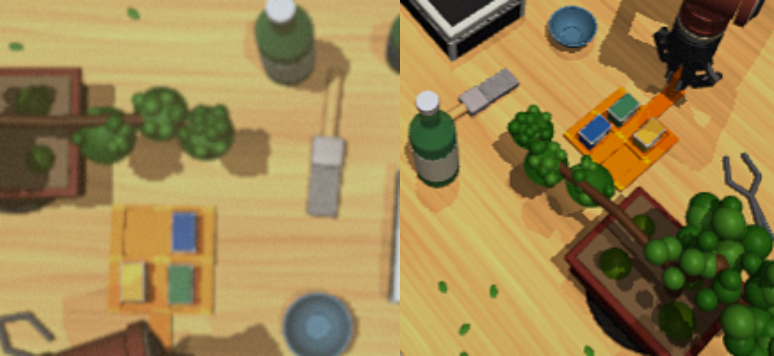

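The tray is fully clear of the bough and holds blue, brass and green tins. I'll release it and go to the latch.

Call:
carry_out:
  rows:
    - [0, 0, 0, 0, 0, 0, 0.3]
    - [0, 0, 0, 0, 0, 0, -0.1]
    - [0, 0, 0, 0, 0, 0, -0.1]
    - [0, 0, 0, 0, 0, -0.1, -0.1]
    - [0, 0, 0, 0, 0, -0.2, -0.1]

```text
t: 6.0
tool_pos: [0.3636, 0.2119, 0.0982]
tool_rot: [0.001, -3.137, 0.003]
contact_force: [1.3, -0.2, 0.3]
opening: 0.0466
grip_force: 0.0
```

Call:
carry_out:
  rows:
    - [0, 0, 0.008, 0, 0, -0.15, -0.1]
    - [0, 0, 0.016, 0, 0, -0.3, -0.1]
    - [0, 0, 0.016, -0.05, -0.1, -0.46, -0.1]
    - [0, 0, 0.016, -0.1, -0.25, -0.46, -0.1]
    - [0, 0, 0.016, -0.15, -0.4, -0.46, -0.1]

```text
t: 6.5
tool_pos: [0.4115, 0.0919, 0.2399]
tool_rot: [0.073, 3.136, 0.001]
contact_force: [1.0, 0.4, -0.2]
opening: 0.0472
grip_force: 0.0
```

Call:
carry_out:
  rows:
    - [0, 0, 0, 0, -0.16, 0, -0.1]
    - [0, 0, 0, 0, -0.33, 0, -0.1]
    - [0, 0, 0, 0, -0.5, 0, -0.1]
    - [0, 0, 0, 0, -0.66, 0, -0.1]
    - [0, 0, 0, 0, -0.8, 0, -0.1]

```text
t: 7.0
tool_pos: [0.3975, -0.1491, 0.2367]
tool_rot: [-0.08, -3.14, -0.0]
contact_force: [1.0, 0.4, -0.6]
opening: 0.047
grip_force: 0.0
```

Call:
carry_out:
  rows:
    - [0, 0, 0, 0, -0.1, 0, 0]
    - [0, 0, 0, 0, -0.2, 0, 0]
    - [0, 0, 0, 0, -0.2, 0, 0]
    - [0, 0, 0, 0, -0.2, 0, 0]

```text
t: 7.4
tool_pos: [0.3951, -0.2069, 0.2364]
tool_rot: [-0.08, -3.139, -0.002]
contact_force: [-0.7, 0.8, -0.7]
opening: 0.0428
grip_force: 0.0
```

```bash
python3 - <<'E'
from h import *
c=get_image("wrist");cv2.imwrite("pics/w2.png",c["img"])
print(proj(c,[[.429,-.212,.11],[.472,-.214,.1105]]),get_obs()["tool_pos"])
for q in blobs(c["img"],(0,150,70),(6,255,255),40)+blobs(c["img"],(174,150,70),(180,255,255),40):print(cv2.boundingRect(q),cv2.minAreaRect(q))
go([.429,-.212,.091],np.pi-.05)
E
```

```text
[[279.86200614 235.52322259]
 [280.17249898 277.70224296]] [ 0.39528484 -0.20635224  0.23664941]
(259, 230, 40, 13) ((278.5, 236.0), (12.0, 39.0), 90.0)
shift [-0.114 -0.014  0.485] |0.150| turn [ 0. -0.  0.]
```

View pics/w2.png

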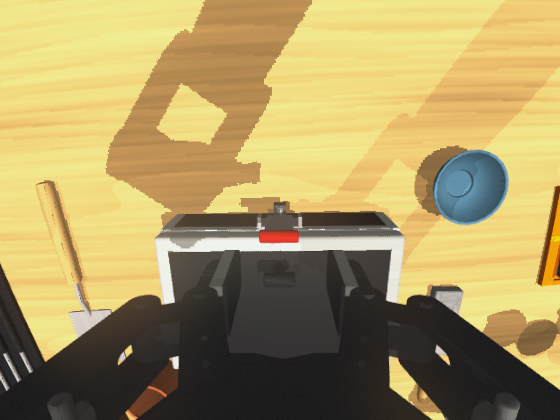

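The red tab is at px (278,236) and the handle at (280,279), matching the predictions to about 1 mm. I'll pinch the tab.

Call:
carry_out:
  rows:
    - [0, 0, 0, -0.114, -0.016, 0, -0.2]
    - [0, 0, 0, -0.114, -0.016, 0.15, -0.2]
    - [0, 0, 0, -0.114, -0.016, 0.3, -0.2]
    - [0, 0, 0, -0.114, -0.016, 0.42, -0.2]
    - [0, 0, 0, -0.114, -0.016, 0.48, -0.2]

```text
t: 7.95
tool_pos: [0.4275, -0.2103, 0.089]
tool_rot: [-0.074, -3.135, -0.006]
contact_force: [-0.3, 0.6, 0.7]
opening: 0.0512
grip_force: 0.0
```

Call:
carry_out:
  rows:
    - [0, 0, 0, 0, 0, 0, 0.1]
    - [0, 0, 0, 0, 0, 0, 0.4]
    - [0, 0, 0, 0, 0, 0, 0.6]
    - [0, 0, 0, 0, 0, 0, 0.6]
    - [0, 0, 0, 0, 0, 0, 0.6]
  force: 25

```text
t: 8.45
tool_pos: [0.4278, -0.2125, 0.0912]
tool_rot: [-0.075, -3.137, -0.0]
contact_force: [-0.0, -5.3, -17.3]
opening: 0.0353
grip_force: 27.7
```

Call:
carry_out:
  rows:
    - [0, 0, 0, 0.02, 0, 0.001, 0.6]
    - [0, 0, 0, 0.038, 0, 0.004, 0.6]
    - [0, 0, 0, 0.056, 0, 0.009, 0.6]
    - [0, 0, 0, 0.075, 0, 0.015, 0.6]
    - [0, 0, 0, 0.092, 0, 0.024, 0.6]

```text
t: 8.95
tool_pos: [0.4052, -0.2122, 0.0901]
tool_rot: [0.077, 3.132, -0.002]
contact_force: [4.3, 4.9, 7.6]
opening: 0.0352
grip_force: 29.5
```

Call:
carry_out:
  rows:
    - [0, 0, 0, 0.017, 0, 0.01, 0.6]
    - [0, 0, 0, 0.034, 0, 0.022, 0.6]
    - [0, 0, 0, 0.038, 0, 0.026, 0.6]
    - [0, 0, 0, 0.038, 0, 0.026, 0.4]
    - [0, 0, 0, 0.038, 0, 0.026, -0.2]

```text
t: 9.45
tool_pos: [0.3919, -0.2119, 0.0809]
tool_rot: [0.076, 3.137, -0.003]
contact_force: [0.5, 0.9, 0.1]
opening: 0.0487
grip_force: 0.0
```

Call:
carry_out:
  rows:
    - [0, 0, 0, 0, 0, 0, -0.3]
    - [0, 0, 0, 0, 0, 0, -0.3]
    - [0, 0, 0, 0, 0, -0.1, -0.3]
    - [0, 0, 0, 0, 0, -0.25, -0.3]
    - [0, 0, 0, 0, 0, -0.4, -0.3]

```text
t: 9.95
tool_pos: [0.3899, -0.211, 0.199]
tool_rot: [-0.078, -3.139, -0.002]
contact_force: [0.2, -0.0, 0.2]
opening: 0.056
grip_force: 0.0
```

```bash
python3 - <<'E'
from h import *
c=get_image("wrist");t=get_image("top");s=get_image("scene")
print(get_obs()["tool_pos"])
a=np.array([.429,-.212,.052]);x=np.array([np.cos(.05),-np.sin(.05),0])
for f in(0,.72):print(f,[proj(k,a-x*.058*np.sin(f)+np.array([0,0,.058*np.cos(f)])).round(1) for k in(c,t,s)])
for k in(c,t,s):
  for q in blobs(k["img"],(0,150,70),(6,255,255),10)+blobs(k["img"],(174,150,70),(180,255,255),10):print(cv2.boundingRect(q),end=' ')
  print()
go([.472,-.214,.21],np.pi-.05)
E
```

```text
[ 0.39254259 -0.21294784  0.20290091]
0 [array([[284.8, 258.2]]), array([[344.7, 263.5]]), array([[279., 141.]])]
0.72 [array([[284.8, 207.8]]), array([[342.9, 277.6]]), array([[288.1, 138.6]])]
(261, 203, 44, 13) 

(275, 0, 202, 43) (422, 104, 45, 32) (415, 82, 36, 23) (323, 306, 71, 84) (377, 135, 15, 18) (353, 285, 33, 20) (91, 5, 23, 13) (284, 136, 8, 8) (93, 0, 6, 6) 
shift [-0.265  0.009 -0.022] |0.080| turn [-0.002  0.002  0.   ]
```

The latch is open, with the tab at px (283,209). I'll pinch the lid handle.

Call:
carry_out:
  rows:
    - [0, 0, 0, -0.14, 0.005, 0, -0.3]
    - [0, 0, 0, -0.265, 0.005, 0, -0.3]
    - [0, 0, 0, -0.265, 0.005, 0.15, -0.3]
    - [0, 0, 0, -0.265, 0.005, 0.28, -0.3]
    - [0, 0, 0, -0.265, 0.005, 0.365, -0.3]

```text
t: 10.6
tool_pos: [0.4678, -0.2122, 0.0839]
tool_rot: [-0.077, -3.135, -0.006]
contact_force: [-0.3, -0.2, 0.4]
opening: 0.0555
grip_force: 0.0
```

Call:
carry_out:
  rows:
    - [0, 0, 0, 0, 0, 0, 0.1]
    - [0, 0, 0, 0, 0, 0, 0.5]
    - [0, 0, 0, 0, 0, 0, 0.7]
    - [0, 0, 0, 0, 0, 0, 0.7]
    - [0, 0, 0, 0, 0, 0, 0.7]
  force: 40

```text
t: 11.1
tool_pos: [0.4694, -0.2145, 0.0895]
tool_rot: [-0.078, -3.14, 0.002]
contact_force: [-3.9, -4.0, -4.2]
opening: 0.0294
grip_force: 39.7
```

```bash
python3 - <<'E'
import numpy as np
r=np.array([-.138,.05]);p=0
for th in np.arange(0,1.56,.075):
    v=np.array([r[0]*np.cos(th)+r[1]*np.sin(th),-r[0]*np.sin(th)+r[1]*np.cos(th)])
    d=v-r;print("%.3f tool x %.3f z %.3f"%(th,-d[0]/.3,-d[1]/.3))
E
```

```text
0.000 tool x -0.000 z -0.000
0.075 tool x -0.014 z -0.034
0.150 tool x -0.030 z -0.067
0.225 tool x -0.049 z -0.098
0.300 tool x -0.070 z -0.128
0.375 tool x -0.093 z -0.157
0.450 tool x -0.118 z -0.183
0.525 tool x -0.145 z -0.208
0.600 tool x -0.174 z -0.231
0.675 tool x -0.205 z -0.251
0.750 tool x -0.237 z -0.269
0.825 tool x -0.270 z -0.284
0.900 tool x -0.305 z -0.297
0.975 tool x -0.340 z -0.308
1.050 tool x -0.376 z -0.315
1.125 tool x -0.412 z -0.320
1.200 tool x -0.449 z -0.322
1.275 tool x -0.485 z -0.322
1.350 tool x -0.522 z -0.319
1.425 tool x -0.558 z -0.313
1.500 tool x -0.594 z -0.304
```

Call:
carry_out:
  rows:
    - [0, 0, 0, -0.014, 0, -0.034, 0.7]
    - [0, 0, 0, -0.03, 0, -0.067, 0.7]
    - [0, 0, 0, -0.049, 0, -0.098, 0.7]
    - [0, 0, 0, -0.07, 0, -0.128, 0.7]
    - [0, 0, 0, -0.093, 0, -0.157, 0.7]

```text
t: 11.6
tool_pos: [0.4981, -0.2158, 0.137]
tool_rot: [0.078, 3.141, -0.002]
contact_force: [-0.4, -4.8, -6.6]
opening: 0.029
grip_force: 40.0
```

Call:
carry_out:
  rows:
    - [0, 0, 0, -0.025, 0, -0.026, 0.7]
    - [0, 0, 0, -0.052, 0, -0.051, 0.7]
    - [0, 0, 0, -0.081, 0, -0.074, 0.7]
    - [0, 0, 0, -0.112, 0, -0.094, 0.7]
    - [0, 0, 0, -0.144, 0, -0.112, 0.7]

```text
t: 12.1
tool_pos: [0.5411, -0.2176, 0.1705]
tool_rot: [-0.078, -3.139, 0.001]
contact_force: [-3.2, -4.2, -3.7]
opening: 0.029
grip_force: 39.8
```

Call:
carry_out:
  rows:
    - [0, 0, 0, -0.033, 0, -0.015, 0.7]
    - [0, 0, 0, -0.068, 0, -0.028, 0.7]
    - [0, 0, 0, -0.103, 0, -0.039, 0.7]
    - [0, 0, 0, -0.139, 0, -0.046, 0.7]
    - [0, 0, 0, -0.175, 0, -0.051, 0.7]

```text
t: 12.6
tool_pos: [0.5939, -0.2199, 0.1866]
tool_rot: [-0.077, -3.14, -0.0]
contact_force: [-4.3, -2.7, -1.9]
opening: 0.029
grip_force: 39.7
```

Call:
carry_out:
  rows:
    - [0, 0, 0, -0.037, 0, -0.002, 0.7]
    - [0, 0, 0, -0.073, 0, -0.002, 0.7]
    - [0, 0, 0, -0.11, 0, 0.001, 0.7]
    - [0, 0, 0, -0.146, 0, 0.007, 0.7]
    - [0, 0, 0, -0.182, 0, 0.016, 0.7]

```text
t: 13.1
tool_pos: [0.6501, -0.2224, 0.182]
tool_rot: [0.077, 3.137, 0.0]
contact_force: [-2.0, 2.1, 5.0]
opening: 0.0293
grip_force: 40.8
```

Call:
carry_out:
  rows:
    - [0, 0, 0, 0, 0, 0, 0.7]
    - [0, 0, 0, 0, 0, 0, 0.4]
    - [0, 0, 0, 0, 0, 0, 0]
    - [0, 0, 0, 0, 0, 0, -0.3]
    - [0, 0, 0, 0, 0, 0, -0.3]

```text
t: 13.6
tool_pos: [0.6476, -0.2225, 0.1791]
tool_rot: [-0.078, -3.14, -0.001]
contact_force: [0.3, 0.9, 0.3]
opening: 0.0552
grip_force: 0.0
```

```bash
python3 - <<'E'
from h import *
s=get_image("scene");t=get_image("top")
cv2.imwrite("pics/s3.png",np.hstack([cv2.resize(s["img"][90:350,190:470],(420,390)),cv2.resize(t["img"][140:300,150:400],(380,243))[:, :]] if 0 else [cv2.resize(s["img"][90:350,190:470],(420,390)),cv2.resize(t["img"][90:350,140:393],(380,390))]))
print(get_obs()["tool_pos"])
E
```

```text
[ 0.64761872 -0.222615    0.17934469]
```

View pics/s3.png

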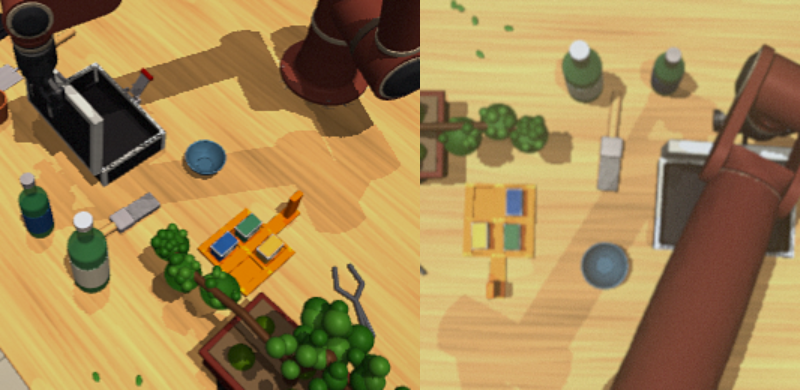

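The lid stands upright and the tray is clear of the bough. I'll back off upward and go over the tray.

Call:
carry_out:
  rows:
    - [0, 0, 0, 0, 0, -0.1, -0.3]
    - [0, 0, 0, 0, 0, -0.25, -0.3]
    - [0, 0, 0, 0, 0, -0.4, -0.3]
    - [0, 0, 0, 0.05, 0.08, -0.4, -0.3]
    - [0, 0, 0, 0.1, 0.2, -0.4, -0.3]

```text
t: 14.2
tool_pos: [0.6214, -0.1625, 0.3026]
tool_rot: [0.082, 3.136, -0.003]
contact_force: [-0.1, 0.8, -0.9]
opening: 0.0553
grip_force: 0.0
```

Call:
carry_out:
  rows:
    - [0, 0, 0, 0.07, 0.14, 0, -0.3]
    - [0, 0, 0, 0.14, 0.28, 0, -0.3]
    - [0, 0, 0, 0.2, 0.42, 0.05, -0.3]
    - [0, 0, 0, 0.27, 0.56, 0.1, -0.3]
    - [0, 0, -0.016, 0.32, 0.7, 0.15, -0.3]

```text
t: 14.7
tool_pos: [0.5342, 0.0547, 0.2546]
tool_rot: [-0.003, 3.141, 0.0]
contact_force: [1.0, 0.3, -0.0]
opening: 0.0556
grip_force: 0.0
```

Call:
carry_out:
  rows:
    - [0, 0, 0, 0.07, 0.14, 0, -0.1]
    - [0, 0, 0, 0.13, 0.28, 0, -0.1]
    - [0, 0, 0, 0.18, 0.42, 0, -0.1]
    - [0, 0, 0, 0.2, 0.47, 0, -0.1]
    - [0, 0, 0, 0.2, 0.47, 0, -0.1]

```text
t: 15.2
tool_pos: [0.4742, 0.196, 0.255]
tool_rot: [-0.007, 3.142, 0.001]
contact_force: [-0.2, -0.3, -0.2]
opening: 0.0476
grip_force: 0.0
```

```bash
cat >> h.py <<'E'
HSV=dict(blue=((100,120,30),(125,255,255)),green=((60,50,30),(95,255,255)),brass=((18,60,40),(32,255,255)),orange=((5,150,60),(17,255,255)))
def tins(c,zt=.037,names=("blue","green","brass"),amin=100):
    "tin lids: colour-cast tops, min-area boxes on plane z=zt"
    for n in names:
        for q in blobs(c["img"],*HSV[n],amin)[:3]:
            r=cv2.minAreaRect(q);print(n,cv2.boundingRect(q),int(cv2.contourArea(q)),onz(c,r[0],zt).round(3))
E
python3 - <<'E'
from h import *
c=get_image("wrist");cv2.imwrite("pics/w4.png",c["img"]);o=get_obs();print(o["t"],o["tool_pos"],o["tool_rot"].round(3))
tins(c);tins(c,.008,("orange",),500)
E
```

```text
15.25 [0.47484659 0.19482815 0.25491   ] [-0.005  3.141 -0.   ]
blue (263, 205, 21, 35) 573 [0.527 0.183 0.037]
green (263, 148, 23, 40) 788 [0.461 0.185 0.037]
brass (0, 0, 560, 395) 133810 [0.496 0.191 0.037]
brass (107, 66, 70, 61) 1245 [0.375 0.051 0.037]
brass (535, 271, 25, 101) 1127 [0.676 0.574 0.037]
orange (285, 57, 28, 76) 761 [0.379 0.213 0.008]
```

View pics/w4.png

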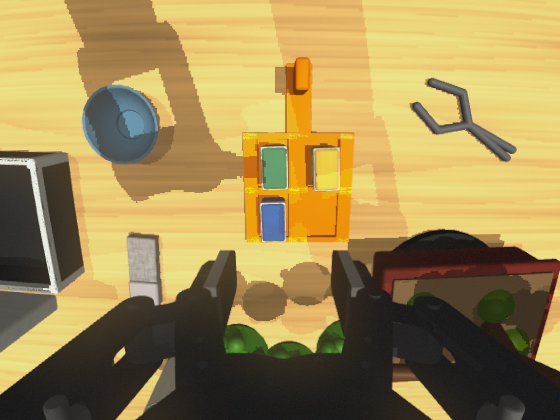

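Green tin is at px (274,168), blue (273,221), brass (327,169), giving (0.462,0.184), (0.528,0.183) and (0.462,0.246), which fits the tray geometry. Picking green first.

Call:
carry_out:
  rows:
    - [0, 0, 0, 0.04, -0.036, 0.15, 0]
    - [0, 0, 0, 0.04, -0.036, 0.3, 0]
    - [0, 0, 0, 0.04, -0.036, 0.45, 0]
    - [0, 0, 0, 0.04, -0.036, 0.58, 0]
    - [0, 0, 0, 0.04, -0.036, 0.65, 0]

```text
t: 15.75
tool_pos: [0.4612, 0.1814, 0.0559]
tool_rot: [-0.002, -3.136, 0.003]
contact_force: [-0.4, -0.9, 0.4]
opening: 0.043
grip_force: 0.0
```

Call:
carry_out:
  rows:
    - [0, 0, 0, 0, 0, 0.07, 0]
    - [0, 0, 0, 0, 0, 0.12, 0]
    - [0, 0, 0, 0, 0, 0.15, 0]
    - [0, 0, 0, 0, 0, 0.15, 0.4]
    - [0, 0, 0, 0, 0, 0.15, 0.7]
  force: 40

```text
t: 16.25
tool_pos: [0.4639, 0.1829, 0.0154]
tool_rot: [-0.0, 3.141, 0.0]
contact_force: [0.5, 0.4, -0.6]
opening: 0.0291
grip_force: 44.5
```

Call:
carry_out:
  rows:
    - [0, 0, 0, 0, 0, 0, 0.8]
    - [0, 0, 0, 0, 0, 0, 0.8]
    - [0, 0, 0, 0, 0, 0, 0.8]
    - [0, 0, 0, 0, 0, -0.03, 0.8]
    - [0, 0, 0, 0, 0, -0.08, 0.8]

```text
t: 16.75
tool_pos: [0.4624, 0.1832, 0.0388]
tool_rot: [0.002, -3.139, 0.001]
contact_force: [0.3, 0.6, -0.8]
opening: 0.0295
grip_force: 44.5
```

Call:
carry_out:
  rows:
    - [0, 0, 0, 0, 0, -0.14, 0.8]
    - [0, 0, 0, 0, 0, -0.28, 0.8]
    - [0, 0, 0, 0, 0, -0.44, 0.8]
    - [0, 0, 0, -0.02, -0.1, -0.44, 0.8]
    - [0, 0, 0, -0.04, -0.25, -0.44, 0.8]

```text
t: 17.25
tool_pos: [0.477, 0.1091, 0.1749]
tool_rot: [-0.008, 3.135, 0.001]
contact_force: [0.4, -0.1, -1.3]
opening: 0.0292
grip_force: 44.7
```

Call:
carry_out:
  rows:
    - [0, 0, 0, -0.02, -0.16, 0, 0.8]
    - [0, 0, 0, -0.05, -0.32, 0, 0.8]
    - [0, 0, 0.016, -0.07, -0.48, 0, 0.8]
    - [0, 0, 0.016, -0.09, -0.64, 0, 0.8]
    - [0, 0, 0.016, -0.11, -0.76, 0, 0.8]

```text
t: 17.75
tool_pos: [0.5086, -0.1222, 0.1721]
tool_rot: [0.08, 3.139, -0.001]
contact_force: [0.9, -0.0, -0.6]
opening: 0.0288
grip_force: 44.7
```

```bash
python3 - <<'E'
from h import *
c=get_image("wrist");cv2.imwrite("pics/w5.png",c["img"]);o=get_obs();print(o["t"],o["tool_pos"],o["opening"],o["grip_force"])
go([.508,-.15,.02],np.pi-.05)
E
```

```text
17.8 [ 0.50935803 -0.12646926  0.17235236] 0.02884315805698914 44.63255703449249
shift [ 0.001 -0.076  0.508] |0.154| turn [-0.002  0.001 -0.001]
```

View pics/w5.png

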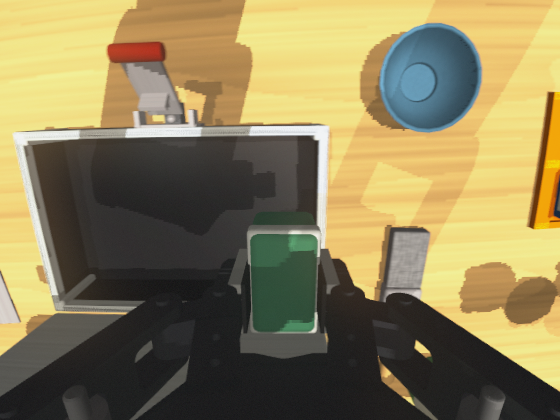

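The green tin is held over the right end of the case, and the case interior is empty. I'll lower and release it.

Call:
carry_out:
  rows:
    - [0, 0, 0, 0, -0.076, 0, 0.8]
    - [0, 0, 0, 0, -0.076, 0.12, 0.8]
    - [0, 0, 0, 0, -0.076, 0.25, 0.8]
    - [0, 0, 0, 0, -0.076, 0.38, 0.8]
    - [0, 0, 0, 0, -0.076, 0.46, 0.8]

```text
t: 18.3
tool_pos: [0.5058, -0.1414, 0.0305]
tool_rot: [-0.077, -3.137, -0.002]
contact_force: [0.4, 1.0, -1.4]
opening: 0.0292
grip_force: 44.7
```

Call:
carry_out:
  rows:
    - [0, 0, 0, 0, 0, 0.035, 0.8]
    - [0, 0, 0, 0, 0, 0.045, 0.8]
    - [0, 0, 0, 0, 0, 0.045, 0.3]
    - [0, 0, 0, 0, 0, 0.045, 0]
    - [0, 0, 0, 0, 0, 0.045, 0]

```text
t: 18.8
tool_pos: [0.509, -0.1429, 0.0215]
tool_rot: [0.077, 3.137, -0.002]
contact_force: [-0.2, -0.6, -0.2]
opening: 0.0427
grip_force: 0.0
```

Call:
carry_out:
  rows:
    - [0, 0, 0, 0, 0, -0.1, 0]
    - [0, 0, 0, 0, 0, -0.25, 0]
    - [0, 0, 0, 0, 0, -0.4, 0]
    - [0, 0, 0, 0, 0, -0.55, 0]
    - [0, 0, 0, 0, 0, -0.6, 0]

```text
t: 19.3
tool_pos: [0.5104, -0.1436, 0.2073]
tool_rot: [0.077, 3.129, -0.007]
contact_force: [1.2, 0.4, 1.1]
opening: 0.0421
grip_force: 0.0
```

```bash
python3 - <<'E'
from h import *
c=get_image("wrist");t=get_image("top");o=get_obs();print(o["t"],o["tool_pos"])
tins(c,.039,("green",));tins(t,.037,("blue","green"),20)
go([.528,.183,.2],np.pi)
E
```

```text
19.4 [ 0.50959551 -0.1432532   0.20424656]
green (271, 161, 28, 46) 1171 [ 0.507 -0.143  0.039]
shift [-0.008  1.089  0.011] |0.327| turn [-0.001  0.003 -0.016]
```

Call:
carry_out:
  rows:
    - [0, 0, 0, 0, 0.16, 0, 0]
    - [0, 0, 0, 0, 0.32, 0, 0]
    - [0, 0, 0, 0, 0.48, 0, 0]
    - [0, 0, -0.016, 0, 0.64, 0, 0]
    - [0, 0, -0.016, -0.01, 0.8, 0, 0]

```text
t: 19.9
tool_pos: [0.5207, 0.099, 0.1968]
tool_rot: [0.002, -3.138, 0.0]
contact_force: [1.7, -0.3, 0.9]
opening: 0.0425
grip_force: 0.0
```

Call:
carry_out:
  rows:
    - [0, 0, 0, 0, 0.16, 0, 0]
    - [0, 0, 0, 0, 0.29, 0, 0]
    - [0, 0, 0, 0, 0.29, 0, 0]
    - [0, 0, 0, 0, 0.29, 0, 0]
    - [0, 0, 0, 0, 0.29, 0, 0]

```text
t: 20.4
tool_pos: [0.5216, 0.1833, 0.1979]
tool_rot: [0.0, -3.139, 0.001]
contact_force: [0.3, 0.1, 0.3]
opening: 0.0427
grip_force: 0.0
```

```bash
python3 - <<'E'
from h import *
c=get_image("wrist");cv2.imwrite("pics/w6.png",c["img"]);o=get_obs();print(o["t"],o["tool_pos"],o["tool_rot"].round(3))
tins(c,.037,("blue",))
m=cv2.inRange(cv2.cvtColor(c["img"],cv2.COLOR_BGR2HSV),(22,100,80),(32,255,255));cs,_=cv2.findContours(m,cv2.RETR_EXTERNAL,2)
for q in cs:
  if cv2.contourArea(q)>300: print("brass?",cv2.boundingRect(q),onz(c,cv2.minAreaRect(q)[0],.037).round(3))
go([.528,.183,.015],np.pi)
E
```

```text
20.45 [0.52184877 0.18305513 0.19831712] [-1.00e-03 -3.14e+00  1.00e-03]
blue (272, 174, 25, 40) 725 [0.524 0.183 0.037]
brass? (399, 391, 49, 29) [0.803 0.366 0.037]
brass? (235, 302, 106, 51) [0.689 0.186 0.037]
brass? (0, 289, 125, 105) [ 0.679 -0.104  0.037]
brass? (142, 212, 190, 81) [0.588 0.133 0.037]
brass? (60, 192, 57, 99) [ 0.576 -0.026  0.037]
brass? (156, 188, 93, 23) [0.53  0.101 0.037]
brass? (325, 176, 33, 27) [0.52  0.24  0.037]
brass? (407, 172, 153, 53) [0.528 0.387 0.037]
brass? (360, 171, 25, 34) [0.518 0.271 0.037]
brass? (53, 148, 48, 35) [ 0.495 -0.024  0.037]
brass? (51, 129, 39, 17) [ 0.467 -0.026  0.037]
brass? (337, 106, 28, 49) [0.463 0.246 0.037]
brass? (266, 97, 33, 58) [0.459 0.181 0.037]
brass? (0, 11, 79, 110) [ 0.401 -0.048  0.037]
brass? (330, 0, 230, 174) [0.422 0.332 0.037]
brass? (151, 0, 146, 156) [0.401 0.146 0.037]
brass? (0, 0, 54, 13) [ 0.348 -0.051  0.037]
shift [-0.022  0.     0.611] |0.183| turn [-0.    -0.001 -0.   ]
```

View pics/w6.png

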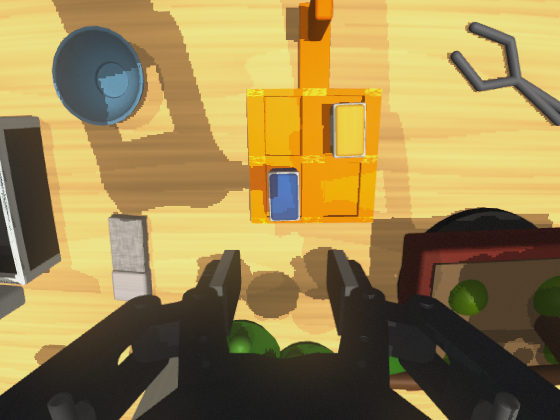

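Blue is at px (284,195) → (0.526,0.183) and brass at px (350,130) → (0.463,0.246); nothing has shifted. Picking blue.

Call:
carry_out:
  rows:
    - [0, 0, 0, -0.015, 0, 0.15, 0]
    - [0, 0, 0, -0.015, 0, 0.3, 0]
    - [0, 0, 0, -0.015, 0, 0.42, 0]
    - [0, 0, 0, -0.015, 0, 0.52, 0]
    - [0, 0, 0, -0.015, 0, 0.58, 0]

```text
t: 20.95
tool_pos: [0.5248, 0.1823, 0.0221]
tool_rot: [-0.002, -3.137, 0.002]
contact_force: [0.5, 0.8, -0.4]
opening: 0.0426
grip_force: 0.0
```

Call:
carry_out:
  rows:
    - [0, 0, 0, 0, 0, 0.03, 0]
    - [0, 0, 0, 0, 0, 0.03, 0]
    - [0, 0, 0, 0, 0, 0.03, 0.4]
    - [0, 0, 0, 0, 0, 0.03, 0.8]
    - [0, 0, 0, 0, 0, 0.03, 0.8]

```text
t: 21.45
tool_pos: [0.5277, 0.1843, 0.0178]
tool_rot: [-0.001, 3.139, 0.001]
contact_force: [0.1, -0.2, -0.2]
opening: 0.0294
grip_force: 41.3
```

Call:
carry_out:
  rows:
    - [0, 0, 0, 0, 0, 0, 0.8]
    - [0, 0, 0, 0, 0, -0.05, 0.8]
    - [0, 0, 0, 0, 0, -0.2, 0.8]
    - [0, 0, 0, 0, 0, -0.36, 0.8]
    - [0, 0, 0, 0, 0, -0.52, 0.8]

```text
t: 21.95
tool_pos: [0.5262, 0.1842, 0.175]
tool_rot: [-0.002, 3.142, 0.0]
contact_force: [0.5, -0.5, -0.8]
opening: 0.0289
grip_force: 41.3
```

```bash
python3 - <<'E'
from h import *
o=get_obs();print(o["tool_pos"],o["opening"],o["grip_force"])
go([.505,-.215,.17],np.pi-.05)
E
```

```text
[0.52623205 0.18420278 0.17500659] 0.028928766092786357 41.347344517707825
shift [ 0.072 -1.331  0.017] |0.400| turn [0.    0.    0.016]
```

Call:
carry_out:
  rows:
    - [0, 0, 0, 0, -0.15, 0, 0.8]
    - [0, 0, 0, 0.02, -0.3, 0, 0.8]
    - [0, 0, 0, 0.04, -0.46, 0, 0.8]
    - [0, 0, 0, 0.06, -0.62, 0, 0.8]
    - [0, 0, 0, 0.072, -0.78, 0, 0.8]

```text
t: 22.45
tool_pos: [0.5048, -0.0513, 0.1738]
tool_rot: [-0.003, 3.14, -0.0]
contact_force: [0.5, -0.4, -0.5]
opening: 0.0291
grip_force: 41.4
```

Call:
carry_out:
  rows:
    - [0, 0, 0.016, 0, -0.15, 0, 0.8]
    - [0, 0, 0.016, 0, -0.3, 0, 0.8]
    - [0, 0, 0.016, 0, -0.45, 0, 0.8]
    - [0, 0, 0.016, 0, -0.55, 0, 0.8]
    - [0, 0, 0.016, 0, -0.55, 0, 0.8]

```text
t: 22.95
tool_pos: [0.5053, -0.2182, 0.1738]
tool_rot: [0.084, 3.139, -0.003]
contact_force: [0.4, 0.2, -0.5]
opening: 0.0289
grip_force: 41.3
```

Call:
carry_out:
  rows:
    - [0, 0, 0, 0, 0, 0, 0.8]
    - [0, 0, 0, 0, 0, 0, 0.8]

```text
t: 23.15
tool_pos: [0.5055, -0.2138, 0.1729]
tool_rot: [0.076, 3.14, 0.0]
contact_force: [1.2, 0.0, -0.2]
opening: 0.029
grip_force: 41.3
```

```bash
python3 - <<'E'
from h import *
o=get_obs();print(o["tool_pos"],o["opening"],o["grip_force"])
c=get_image("wrist")
tins(c,.039,("green","blue"))
go([.505,-.215,.022],np.pi-.05)
E
```

```text
[ 0.50552234 -0.2138267   0.17285326] 0.028962752072852718 41.336714029312134
green (345, 170, 33, 51) 1423 [ 0.507 -0.143  0.039]
blue (251, 235, 64, 94) 5562 [ 0.591 -0.219  0.039]
blue (253, 213, 60, 13) 598 [ 0.526 -0.216  0.039]
shift [ 0.002 -0.005  0.503] |0.151| turn [0.    0.    0.001]
```

Call:
carry_out:
  rows:
    - [0, 0, 0, 0, 0, 0.12, 0.8]
    - [0, 0, 0, 0, 0, 0.25, 0.8]
    - [0, 0, 0, 0, 0, 0.37, 0.8]
    - [0, 0, 0, 0, 0, 0.46, 0.8]
    - [0, 0, 0, 0, 0, 0.5, 0.8]

```text
t: 23.7
tool_pos: [0.5036, -0.2123, 0.0195]
tool_rot: [-0.074, -3.136, -0.005]
contact_force: [-7.8, 5.4, 37.0]
opening: 0.0291
grip_force: 46.9
```

Call:
carry_out:
  rows:
    - [0, 0, 0, 0, 0, 0, 0.8]
    - [0, 0, 0, 0, 0, 0, 0.3]
    - [0, 0, 0, 0, 0, 0, 0]
    - [0, 0, 0, 0, 0, 0, 0]
    - [0, 0, 0, 0, 0, -0.03, 0]

```text
t: 24.2
tool_pos: [0.505, -0.2145, 0.0314]
tool_rot: [-0.078, -3.14, -0.001]
contact_force: [-0.2, 0.3, 0.3]
opening: 0.0428
grip_force: 0.0
```

Call:
carry_out:
  rows:
    - [0, 0, 0, 0, 0, -0.14, 0]
    - [0, 0, 0, 0, 0, -0.3, 0]
    - [0, 0, 0, 0, 0, -0.45, 0]
    - [0, 0, 0, 0, 0, -0.58, 0]
    - [0, 0, 0, 0, 0, -0.58, 0]

```text
t: 24.7
tool_pos: [0.509, -0.2169, 0.215]
tool_rot: [0.077, 3.127, -0.012]
contact_force: [0.7, -1.4, 1.3]
opening: 0.0425
grip_force: 0.0
```

```bash
python3 - <<'E'
from h import *
c=get_image("wrist");o=get_obs();print(o["t"],o["tool_pos"],o["tool_rot"].round(3))
tins(c,.039,("green","blue"))
go([.463,.246,.2],np.pi)
E
```

```text
24.75 [ 0.50758622 -0.2161071   0.21121324] [ 0.077  3.132 -0.007]
green (342, 157, 29, 45) 1088 [ 0.507 -0.143  0.039]
blue (274, 160, 26, 45) 1083 [ 0.506 -0.215  0.039]
shift [0.225 1.531 0.029] |0.464| turn [-0.002  0.003 -0.016]
```

Call:
carry_out:
  rows:
    - [0, 0, 0, 0.02, 0.16, 0, 0]
    - [0, 0, 0, 0.04, 0.32, 0, 0]
    - [0, 0, 0, 0.06, 0.48, 0, 0]
    - [0, 0, 0, 0.08, 0.64, 0, 0]
    - [0, 0, -0.016, 0.1, 0.8, 0, 0]

```text
t: 25.25
tool_pos: [0.4861, 0.0281, 0.2044]
tool_rot: [0.002, -3.14, -0.0]
contact_force: [1.0, -0.2, -0.3]
opening: 0.0427
grip_force: 0.0
```

Call:
carry_out:
  rows:
    - [0, 0, 0, 0.03, 0.16, 0, 0]
    - [0, 0, 0, 0.05, 0.32, 0, 0]
    - [0, 0, 0, 0.065, 0.48, 0, 0]
    - [0, 0, 0, 0.08, 0.63, 0, 0]
    - [0, 0, 0, 0.086, 0.735, 0, 0]

```text
t: 25.75
tool_pos: [0.4598, 0.2492, 0.2043]
tool_rot: [0.005, -3.14, 0.0]
contact_force: [-0.1, -0.4, -0.3]
opening: 0.0427
grip_force: 0.0
```

Call:
carry_out:
  rows:
    - [0, 0, 0, 0, 0, 0, 0]
    - [0, 0, 0, 0, 0, 0, 0]

```text
t: 25.95
tool_pos: [0.4605, 0.247, 0.2043]
tool_rot: [0.004, -3.139, 0.002]
contact_force: [0.0, 0.8, 0.0]
opening: 0.0428
grip_force: 0.0
```

```bash
python3 - <<'E'
from h import *
c=get_image("wrist");cv2.imwrite("pics/w7.png",c["img"]);o=get_obs();print(o["t"],o["tool_pos"],o["tool_rot"].round(3))
m=cv2.inRange(cv2.cvtColor(c["img"],cv2.COLOR_BGR2HSV),(22,100,80),(32,255,255));cs,_=cv2.findContours(m,cv2.RETR_EXTERNAL,2)
for q in cs:
  if 300<cv2.contourArea(q)<2500: print("brass?",cv2.boundingRect(q),cv2.contourArea(q),onz(c,cv2.minAreaRect(q)[0],.037).round(3))
go([.463,.246,.015],np.pi)
E
```

```text
26.0 [0.46085003 0.24634051 0.20454236] [ 2.00e-03 -3.14e+00  2.00e-03]
brass? (533, 348, 27, 42) 520.5 [0.699 0.592 0.037]
brass? (0, 323, 77, 73) 2232.5 [ 0.684 -0.069  0.037]
brass? (236, 269, 79, 48) 1937.5 [0.579 0.237 0.037]
brass? (29, 256, 46, 57) 1890.0 [ 0.573 -0.022  0.037]
brass? (26, 241, 167, 13) 1298.0 [0.525 0.056 0.037]
brass? (415, 226, 145, 6) 396.5 [0.502 0.466 0.037]
brass? (56, 214, 139, 10) 645.5 [0.493 0.079 0.037]
brass? (18, 201, 102, 16) 881.0 [0.482 0.018 0.037]
brass? (317, 195, 65, 16) 401.0 [0.474 0.314 0.037]
brass? (17, 190, 93, 7) 326.5 [0.465 0.015 0.037]
brass? (271, 170, 24, 43) 793.0 [0.462 0.245 0.037]
brass? (476, 145, 84, 31) 1635.0 [0.428 0.485 0.037]
brass? (379, 119, 101, 55) 1945.5 [0.429 0.386 0.037]
brass? (267, 111, 56, 36) 434.5 [0.401 0.257 0.037]
brass? (0, 76, 62, 67) 1702.0 [ 0.379 -0.004  0.037]
brass? (131, 2, 109, 18) 1335.0 [0.297 0.158 0.037]
brass? (342, 0, 218, 15) 1380.0 [0.291 0.396 0.037]
shift [-0.008 -0.     0.632] |0.190| turn [-0.    -0.001  0.   ]
```

View pics/w7.png

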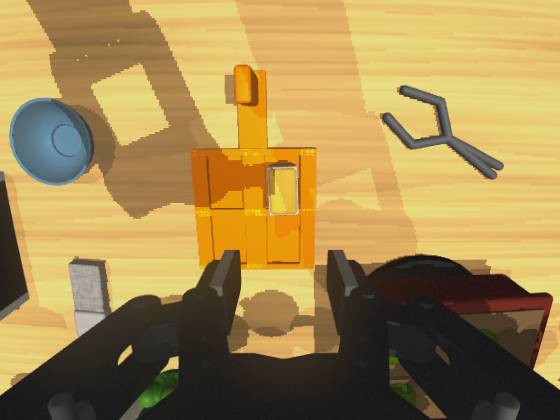

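Brass is still in its pocket, at px (283,190) → (0.462,0.246). Picking it.

Call:
carry_out:
  rows:
    - [0, 0, 0, -0.006, 0, 0.15, 0]
    - [0, 0, 0, -0.006, 0, 0.3, 0]
    - [0, 0, 0, -0.006, 0, 0.44, 0]
    - [0, 0, 0, -0.006, 0, 0.54, 0]
    - [0, 0, 0, -0.006, 0, 0.6, 0]

```text
t: 26.5
tool_pos: [0.4611, 0.2444, 0.0219]
tool_rot: [-0.002, -3.136, 0.003]
contact_force: [0.3, -0.6, -0.1]
opening: 0.0428
grip_force: 0.0
```

Call:
carry_out:
  rows:
    - [0, 0, 0, 0, 0, 0.025, 0]
    - [0, 0, 0, 0, 0, 0.025, 0]
    - [0, 0, 0, 0, 0, 0.025, 0.4]
    - [0, 0, 0, 0, 0, 0.025, 0.8]
    - [0, 0, 0, 0, 0, 0.025, 0.8]

```text
t: 27.0
tool_pos: [0.4641, 0.2471, 0.0193]
tool_rot: [-0.001, 3.139, 0.001]
contact_force: [0.2, -0.6, 2.3]
opening: 0.0294
grip_force: 41.4
```

Call:
carry_out:
  rows:
    - [0, 0, 0, 0, 0, 0, 0.8]
    - [0, 0, 0, 0, 0, -0.05, 0.8]
    - [0, 0, 0, 0, 0, -0.2, 0.8]
    - [0, 0, 0, 0, 0, -0.36, 0.8]
    - [0, 0, 0, 0, 0, -0.52, 0.8]

```text
t: 27.5
tool_pos: [0.4625, 0.2468, 0.1763]
tool_rot: [0.002, -3.141, -0.0]
contact_force: [0.2, -0.0, -1.1]
opening: 0.0291
grip_force: 40.9
```

```bash
python3 - <<'E'
from h import *
o=get_obs();print(o["tool_pos"],o["opening"],o["grip_force"])
go([.502,-.284,.175],np.pi-.05)
E
```

```text
[0.46252612 0.24678416 0.17633441] 0.029101704632851166 40.919530391693115
shift [-0.13  -1.769  0.004] |0.532| turn [ 0.    -0.     0.016]
```

Call:
carry_out:
  rows:
    - [0, 0, 0, -0.01, -0.15, 0, 0.8]
    - [0, 0, 0, -0.03, -0.3, 0, 0.8]
    - [0, 0, 0, -0.04, -0.46, 0, 0.8]
    - [0, 0, 0, -0.06, -0.62, 0, 0.8]
    - [0, 0, 0, -0.07, -0.78, 0, 0.8]

```text
t: 28.0
tool_pos: [0.4843, 0.0112, 0.1753]
tool_rot: [-0.002, 3.14, -0.0]
contact_force: [0.7, 0.1, -0.7]
opening: 0.0293
grip_force: 40.9
```

Call:
carry_out:
  rows:
    - [0, 0, 0.016, -0.01, -0.16, 0, 0.8]
    - [0, 0, 0.016, -0.03, -0.32, 0, 0.8]
    - [0, 0, 0.016, -0.05, -0.48, 0, 0.8]
    - [0, 0, 0.016, -0.06, -0.64, 0, 0.8]
    - [0, 0, 0.016, -0.06, -0.78, 0, 0.8]

```text
t: 28.5
tool_pos: [0.5025, -0.2234, 0.1752]
tool_rot: [0.079, 3.139, -0.001]
contact_force: [1.3, -0.7, -1.2]
opening: 0.0295
grip_force: 41.0
```

Call:
carry_out:
  rows:
    - [0, 0, 0, 0, -0.12, 0, 0.8]
    - [0, 0, 0, 0, -0.2, 0, 0.8]
    - [0, 0, 0, 0, -0.2, 0, 0.8]
    - [0, 0, 0, 0, -0.2, 0, 0.8]
    - [0, 0, 0, 0, -0.2, 0, 0.8]

```text
t: 29.0
tool_pos: [0.4997, -0.28, 0.1743]
tool_rot: [0.076, 3.141, 0.001]
contact_force: [0.5, 0.3, -0.2]
opening: 0.0291
grip_force: 40.9
```

```bash
python3 - <<'E'
from h import *
o=get_obs();print(o["tool_pos"],o["opening"],o["grip_force"])
c=get_image("wrist")
tins(c,.039,("green","blue"))
go([.502,-.284,.0255],np.pi-.05)
E
```

```text
[ 0.49968407 -0.2800267   0.17430894] 0.029077943674375245 40.94054818153381
green (415, 173, 34, 49) 1314 [ 0.507 -0.143  0.039]
green (406, 166, 32, 33) 113 [ 0.486 -0.16   0.039]
blue (339, 176, 32, 50) 1333 [ 0.507 -0.215  0.039]
shift [-0.008 -0.013  0.496] |0.149| turn [0.    0.    0.001]
```

Call:
carry_out:
  rows:
    - [0, 0, 0, -0.006, -0.01, 0.14, 0.8]
    - [0, 0, 0, -0.006, -0.01, 0.28, 0.8]
    - [0, 0, 0, -0.006, -0.01, 0.38, 0.8]
    - [0, 0, 0, -0.006, -0.01, 0.44, 0.8]
    - [0, 0, 0, -0.006, -0.01, 0.47, 0.8]

```text
t: 29.55
tool_pos: [0.5002, -0.282, 0.0306]
tool_rot: [-0.075, -3.137, -0.004]
contact_force: [0.4, -0.0, -0.4]
opening: 0.0294
grip_force: 40.9
```

Call:
carry_out:
  rows:
    - [0, 0, 0, 0, 0, 0.015, 0.8]
    - [0, 0, 0, 0, 0, 0.025, 0.8]
    - [0, 0, 0, 0, 0, 0.025, 0.3]
    - [0, 0, 0, 0, 0, 0.025, 0]
    - [0, 0, 0, 0, 0, 0.025, 0]

```text
t: 30.05
tool_pos: [0.502, -0.2847, 0.0268]
tool_rot: [0.078, 3.139, -0.002]
contact_force: [0.2, -0.1, -0.2]
opening: 0.0427
grip_force: 0.0
```

Call:
carry_out:
  rows:
    - [0, 0, 0, 0, 0, -0.1, 0]
    - [0, 0, 0, 0, 0, -0.25, 0]
    - [0, 0, 0, 0, 0, -0.4, 0]
    - [0, 0, 0, 0, 0, -0.55, 0]
    - [0, 0, 0, 0, 0, -0.7, 0]

```text
t: 30.55
tool_pos: [0.5012, -0.2841, 0.2383]
tool_rot: [0.078, 3.139, -0.001]
contact_force: [0.5, -0.5, -0.4]
opening: 0.0423
grip_force: 0.0
```

Call:
carry_out:
  rows:
    - [0, 0, 0, 0.1, 0.1, -0.1, -0.3]
    - [0, 0, 0, 0.15, 0.2, -0.1, -0.3]
    - [0, 0, 0, 0.15, 0.2, -0.1, -0.3]

```text
t: 30.85
tool_pos: [0.459, -0.2202, 0.2682]
tool_rot: [0.075, 3.137, -0.003]
contact_force: [0.5, 0.0, -1.5]
opening: 0.0554
grip_force: 0.0
```

```bash
python3 - <<'E'
from h import *
c=get_image("wrist");cv2.imwrite("pics/w8.png",c["img"]);o=get_obs();print(o["t"],o["tool_pos"],o["tool_rot"].round(3))
tins(c,.039,("green","blue"))
# lid tip / handle predicted
h=np.array([.525+.085,-.2166-.085*.05,.0605]);x=np.array([1,-.05,0]);z=np.array([0,0,1])
for th in(1.45,1.5,1.55):print(th,proj(c,[h-.138*np.cos(th)*x+.05*np.sin(th)*x+z*(.138*np.sin(th)+.05*np.cos(th)), h-.17*np.cos(th)*x+z*.17*np.sin(th)]).round(0))
E
```

```text
30.9 [ 0.45927872 -0.22124573  0.26706926] [ 7.500e-02  3.138e+00 -3.000e-03]
green (336, 194, 24, 36) 721 [ 0.507 -0.143  0.039]
blue (279, 197, 22, 36) 711 [ 0.507 -0.216  0.039]
1.45 [[291. 416.]
 [292. 396.]]
1.5 [[291. 420.]
 [292. 405.]]
1.55 [[291. 424.]
 [292. 413.]]
```

View pics/w8.png

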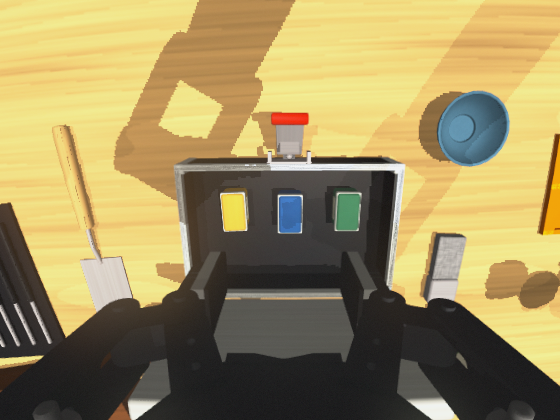

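All three tins stand in the case: brass (234,212), blue (290,214), green (347,211). Next I'll close the lid by re-pinching the handle where I left it.

Call:
carry_out:
  rows:
    - [0, 0, 0, -0.05, 0, -0.11, -0.3]
    - [0, 0, 0, -0.2, 0.01, -0.11, -0.3]
    - [0, 0, 0, -0.35, 0.02, -0.11, -0.3]
    - [0, 0, 0, -0.5, 0.025, -0.11, -0.3]
    - [0, 0, 0, -0.63, 0.027, -0.11, -0.3]

```text
t: 31.4
tool_pos: [0.6507, -0.2239, 0.2971]
tool_rot: [-0.078, -3.14, -0.0]
contact_force: [0.8, -0.8, 0.3]
opening: 0.0555
grip_force: 0.0
```

Call:
carry_out:
  rows:
    - [0, 0, 0, 0, 0, 0, -0.3]
    - [0, 0, 0, 0, 0, 0, -0.3]
    - [0, 0, 0, 0, 0, 0, -0.3]

```text
t: 31.7
tool_pos: [0.648, -0.2238, 0.2982]
tool_rot: [-0.079, -3.14, -0.0]
contact_force: [-0.1, -0.5, -0.3]
opening: 0.0558
grip_force: 0.0
```

```bash
python3 - <<'E'
from h import *
o=get_obs();print(o["tool_pos"])
go([.648,-.2226,.1795],np.pi-.05)
s=get_image("scene");cv2.imwrite("pics/s9.png",cv2.resize(s["img"][60:240,180:400],(733,600)))
h=np.array([.525+.085,-.2166-.085*.05,.0605]);x=np.array([1,-.05,0]);z=np.array([0,0,1])
for th in(1.4,1.5,1.6):
  P=[h-.138*np.cos(th)*x+.05*np.sin(th)*x+z*(.138*np.sin(th)+.05*np.cos(th)), h-.17*np.cos(th)*x+z*.17*np.sin(th)+np.array([.05,1,0])*.13]
  print(th,P[0].round(4),((proj(s,P)-[180,60])*3.333).round(0))
E
```

```text
[ 0.64801442 -0.22375707  0.29820951]
shift [-0.     0.004  0.396] |0.119| turn [-0. -0.  0.]
1.4 [ 0.6358 -0.2221  0.205 ] [[143. 307.]
 [279. 353.]]
1.5 [ 0.6501 -0.2229  0.2017] [[130. 317.]
 [263. 361.]]
1.6 [ 0.664  -0.2236  0.197 ] [[118. 328.]
 [246. 371.]]
```

View pics/s9.png

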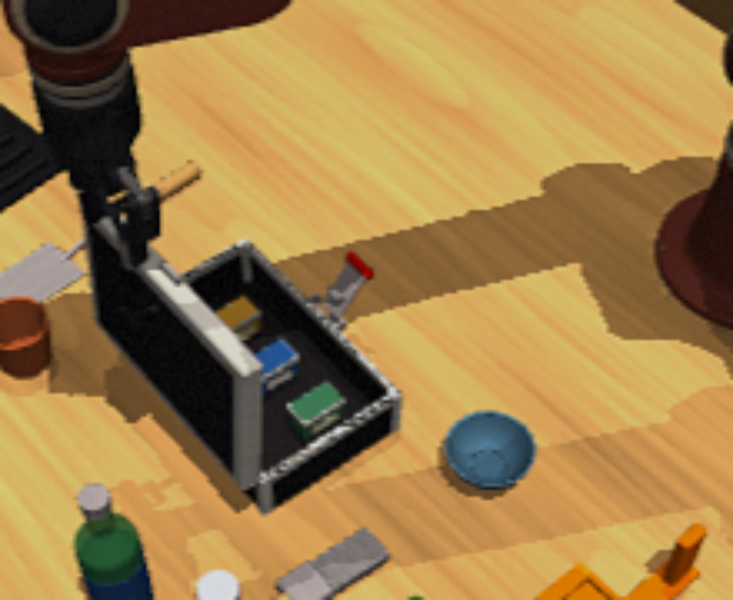

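The lid stands near 1.5 rad with the gripper right over its handle, so I'll descend, pinch and swing it shut.

Call:
carry_out:
  rows:
    - [0, 0, 0, 0, 0.004, 0.12, -0.3]
    - [0, 0, 0, 0, 0.004, 0.24, -0.3]
    - [0, 0, 0, 0, 0.004, 0.34, -0.3]
    - [0, 0, 0, 0, 0.004, 0.39, -0.3]
    - [0, 0, 0, 0, 0.004, 0.39, -0.3]

```text
t: 32.25
tool_pos: [0.6466, -0.2216, 0.1791]
tool_rot: [-0.078, -3.137, -0.003]
contact_force: [-0.1, 1.1, -0.3]
opening: 0.0555
grip_force: 0.0
```

Call:
carry_out:
  rows:
    - [0, 0, 0, 0, 0, 0, 0.1]
    - [0, 0, 0, 0, 0, 0, 0.5]
    - [0, 0, 0, 0, 0, 0, 0.7]
    - [0, 0, 0, 0, 0, 0, 0.7]
    - [0, 0, 0, 0, 0, 0, 0.7]

```text
t: 32.75
tool_pos: [0.6499, -0.2224, 0.1847]
tool_rot: [0.077, 3.136, -0.002]
contact_force: [-1.1, 1.1, 6.3]
opening: 0.029
grip_force: 40.6
```

Call:
carry_out:
  rows:
    - [0, 0, 0, 0.036, 0, -0.009, 0.7]
    - [0, 0, 0, 0.072, 0, -0.015, 0.7]
    - [0, 0, 0, 0.109, 0, -0.018, 0.7]
    - [0, 0, 0, 0.145, 0, -0.018, 0.7]
    - [0, 0, 0, 0.182, 0, -0.016, 0.7]

```text
t: 33.25
tool_pos: [0.594, -0.22, 0.1882]
tool_rot: [0.078, 3.137, -0.003]
contact_force: [3.4, -0.9, 3.6]
opening: 0.0293
grip_force: 41.2
```

Call:
carry_out:
  rows:
    - [0, 0, 0, 0.036, 0, 0.005, 0.7]
    - [0, 0, 0, 0.072, 0, 0.012, 0.7]
    - [0, 0, 0, 0.107, 0, 0.023, 0.7]
    - [0, 0, 0, 0.142, 0, 0.036, 0.7]
    - [0, 0, 0, 0.175, 0, 0.051, 0.7]

```text
t: 33.75
tool_pos: [0.5405, -0.2176, 0.1714]
tool_rot: [0.078, 3.14, -0.003]
contact_force: [0.8, -3.6, 3.7]
opening: 0.0291
grip_force: 42.4
```

Call:
carry_out:
  rows:
    - [0, 0, 0, 0.032, 0, 0.018, 0.7]
    - [0, 0, 0, 0.063, 0, 0.038, 0.7]
    - [0, 0, 0, 0.092, 0, 0.061, 0.7]
    - [0, 0, 0, 0.119, 0, 0.086, 0.7]
    - [0, 0, 0, 0.144, 0, 0.112, 0.7]

```text
t: 34.25
tool_pos: [0.4971, -0.2157, 0.1368]
tool_rot: [-0.078, -3.14, 0.004]
contact_force: [1.4, -7.0, 1.7]
opening: 0.0291
grip_force: 43.6
```

Call:
carry_out:
  rows:
    - [0, 0, 0, 0.023, 0, 0.029, 0.7]
    - [0, 0, 0, 0.044, 0, 0.059, 0.7]
    - [0, 0, 0, 0.063, 0, 0.09, 0.7]
    - [0, 0, 0, 0.079, 0, 0.123, 0.7]
    - [0, 0, 0, 0.089, 0, 0.146, 0.7]

```text
t: 34.75
tool_pos: [0.4703, -0.2146, 0.0923]
tool_rot: [-0.078, -3.139, 0.005]
contact_force: [0.9, -8.6, 2.0]
opening: 0.0286
grip_force: 44.5
```

Call:
carry_out:
  rows:
    - [0, 0, 0, 0.002, 0, 0.006, 0.7]
    - [0, 0, 0, 0.003, 0, 0.012, 0.7]
    - [0, 0, 0, 0.003, 0, 0.018, 0.7]
    - [0, 0, 0, 0.003, 0, 0.018, 0.7]

```text
t: 35.15
tool_pos: [0.4689, -0.2145, 0.0885]
tool_rot: [-0.077, -3.136, 0.004]
contact_force: [-6.8, -5.9, 10.6]
opening: 0.0288
grip_force: 45.4
```

Call:
carry_out:
  rows:
    - [0, 0, 0, 0, 0, 0, 0.3]
    - [0, 0, 0, 0, 0, 0, -0.3]
    - [0, 0, 0, 0, 0, -0.02, -0.3]
    - [0, 0, 0, 0, 0, -0.12, -0.3]
    - [0, 0, 0, 0, 0, -0.25, -0.3]

```text
t: 35.65
tool_pos: [0.4683, -0.2111, 0.1603]
tool_rot: [-0.077, -3.133, -0.008]
contact_force: [0.8, -0.7, 1.1]
opening: 0.0556
grip_force: 0.0
```

Call:
carry_out:
  rows:
    - [0, 0, 0, 0.1, 0, -0.15, -0.3]
    - [0, 0, 0, 0.26, 0, -0.15, -0.3]
    - [0, 0, 0, 0.26, 0, -0.15, -0.3]
    - [0, 0, 0, 0.26, 0, -0.15, -0.3]

```text
t: 36.05
tool_pos: [0.3919, -0.2086, 0.2076]
tool_rot: [-0.079, -3.141, -0.002]
contact_force: [-0.2, 0.2, -0.4]
opening: 0.0554
grip_force: 0.0
```

```bash
python3 - <<'E'
from h import *
c=get_image("wrist");cv2.imwrite("pics/w10.png",c["img"]);o=get_obs();print(o["t"],o["tool_pos"])
a=np.array([.429,-.212,.052]);x=np.array([np.cos(.05),-np.sin(.05),0])
tab=a-x*.058*np.sin(.72)+np.array([0,0,.058*np.cos(.72)])
print(tab,proj(c,[tab,[.472,-.214,.1105]]).round(1))
for q in blobs(c["img"],(0,150,70),(6,255,255),40):print(cv2.boundingRect(q))
go(tab-[0,0,.017],np.pi-.05)
E
```

```text
36.1 [ 0.39255856 -0.20874703  0.20743946]
[ 0.39080348 -0.21008858  0.09560473] [[281.8 202.6]
 [282.  297. ]]
(259, 197, 43, 13)
shift [ 0.005 -0.005  0.429] |0.129| turn [ 0. -0.  0.]
```

View pics/w10.png

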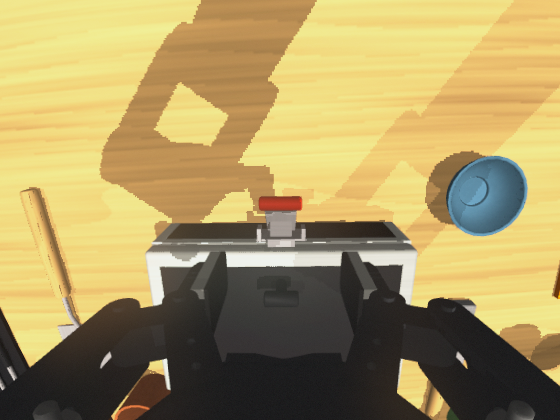

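The lid is shut, with the handle where predicted (282,298), and the tab is at (280,203). I'll pinch the tab and swing it closed.

Call:
carry_out:
  rows:
    - [0, 0, 0, 0.004, -0.004, 0.12, -0.2]
    - [0, 0, 0, 0.004, -0.004, 0.24, -0.2]
    - [0, 0, 0, 0.004, -0.004, 0.34, -0.2]
    - [0, 0, 0, 0.004, -0.004, 0.41, -0.2]
    - [0, 0, 0, 0.004, -0.004, 0.425, -0.2]

```text
t: 36.6
tool_pos: [0.39, -0.2085, 0.0765]
tool_rot: [-0.076, -3.134, -0.009]
contact_force: [0.8, 0.3, 0.5]
opening: 0.0512
grip_force: 0.0
```

Call:
carry_out:
  rows:
    - [0, 0, 0, 0, 0, 0, 0.1]
    - [0, 0, 0, 0, 0, 0, 0.4]
    - [0, 0, 0, 0, 0, 0, 0.6]
    - [0, 0, 0, 0, 0, 0, 0.6]
    - [0, 0, 0, 0, 0, 0, 0.6]
  force: 30

```text
t: 37.1
tool_pos: [0.392, -0.2108, 0.0807]
tool_rot: [0.078, 3.139, -0.002]
contact_force: [3.5, -4.7, -10.8]
opening: 0.0351
grip_force: 31.1
```

Call:
carry_out:
  rows:
    - [0, 0, 0, -0.018, 0, -0.014, 0.6]
    - [0, 0, 0, -0.043, 0, -0.029, 0.6]
    - [0, 0, 0, -0.07, 0, -0.039, 0.6]
    - [0, 0, 0, -0.098, 0, -0.046, 0.6]
    - [0, 0, 0, -0.125, 0, -0.048, 0.6]

```text
t: 37.6
tool_pos: [0.4288, -0.2128, 0.0967]
tool_rot: [-0.077, -3.138, 0.001]
contact_force: [-8.5, -1.4, 2.2]
opening: 0.0349
grip_force: 30.7
```

Call:
carry_out:
  rows:
    - [0, 0, 0, -0.006, 0, 0, 0.6]
    - [0, 0, 0, -0.01, 0, 0, 0.6]
    - [0, 0, 0, -0.01, 0, 0, 0.6]

```text
t: 37.9
tool_pos: [0.4337, -0.2131, 0.0968]
tool_rot: [0.078, 3.137, -0.002]
contact_force: [1.7, -0.9, 1.8]
opening: 0.0347
grip_force: 30.0
```

Call:
carry_out:
  rows:
    - [0, 0, 0, 0, 0, 0, 0.2]
    - [0, 0, 0, 0, 0, 0, -0.2]
    - [0, 0, 0, 0, 0, -0.05, -0.2]
    - [0, 0, 0, 0, 0, -0.2, -0.2]
    - [0, 0, 0, 0, 0, -0.35, -0.2]

```text
t: 38.4
tool_pos: [0.4312, -0.2117, 0.2007]
tool_rot: [-0.078, -3.138, -0.003]
contact_force: [1.4, -0.0, 0.2]
opening: 0.0512
grip_force: 0.0
```

Call:
carry_out:
  rows:
    - [0, 0, 0, 0.13, 0, -0.1, -0.2]
    - [0, 0, 0, 0.15, 0, -0.2, -0.2]
    - [0, 0, 0, 0.15, 0, -0.2, -0.2]
    - [0, 0, 0, 0.15, 0, -0.2, -0.2]

```text
t: 38.8
tool_pos: [0.3874, -0.2104, 0.2613]
tool_rot: [0.078, 3.138, -0.002]
contact_force: [-0.6, -0.5, -0.6]
opening: 0.0512
grip_force: 0.0
```

```bash
python3 - <<'E'
from h import *
c=get_image("wrist");s=get_image("scene");o=get_obs();print(o["t"],o["tool_pos"])
a=np.array([.429,-.212,.052]);x=np.array([np.cos(.05),-np.sin(.05),0])
for f in (0,.1,.72):print(f,[proj(k,a-x*.058*np.sin(f)+np.array([0,0,.058*np.cos(f)])).round(1) for k in (c,s)])
for k in(c,s):
  for q in blobs(k["img"],(0,150,70),(6,255,255),10):
    b=cv2.boundingRect(q)
    if b[1]>100 and b[0]<320: print(b,np.array(cv2.minAreaRect(q)[0]).round(1))
cv2.imwrite("pics/f11.png",np.hstack([cv2.resize(c["img"],(480,360))[:, 80:400],cv2.resize(s["img"][90:350,190:470],(388,360))]))
E
```

```text
38.9 [ 0.38689774 -0.20986352  0.25889072]
0 [array([[284.4, 232.7]]), array([[279., 141.]])]
0.1 [array([[284.4, 227.2]]), array([[280.4, 140.3]])]
0.72 [array([[284.5, 192.1]]), array([[288.1, 138.6]])]
(266, 228, 36, 11) [283.5 233. ]
(275, 138, 8, 8) [278.5 141.5]
```

View pics/f11.png

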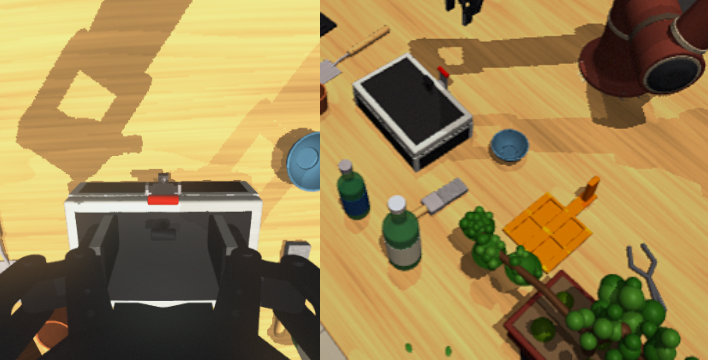

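The tab sits exactly at the closed position (283.5,233 against 284.4,232.7 predicted). The lid is shut, the empty tray is clear of the bough and the bystanders look unmoved, so I'm handing in.

```bash
python3 -c "
from h import *
print(finish_job())"
```

```text
the job is handed in; nothing more can be done
None
```

The job is handed in: all three tins (green, blue, brass) are in the case, the lid is shut and latched, the emptied tray is clear of the bough, and the bystanders look unmoved in the pictures; no verdict was returned.

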